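Free a stamp chest's sprung lid and hold it just below its balance point

ROBOT

A 7-joint arm with a two-finger parallel gripper is mounted at the origin on the work surface. World frame = base frame: x ahead of the robot, y to its left, z up, the work surface at z = 0. Lengths are in mm, angles in rad, forces in N, time in s.
With the tool pointing down it reaches from about 400 to 875 mm from the base axis. Payload 19.3 kg.
Tool frame: the origin (TCP) lies midway between the tips of the shut fingers; the grasp point (between the pads) lies 19 mm behind it; x points along the fingers, y is the direction in which the jaws open and shut, and the axes are right-handed (so a half turn about x gives the same grasp; the last joint's range is limited). The gripper opens to 85 mm and grips with 20 to 120 N. Pads are 22 mm wide; open, the fingers measure 114 mm over their backs; the gripper's body (76 mm by 85 mm) begins 54 mm behind the grasp point. The pads swing forward as they close: fully open they stand 13 mm farther back than shut.
Start: joints at [1.087, 0.521, -0.036, 1.599, 0.021, 1.021, -0.113], TCP at [251.279, -572.253, 231.291] pointing down, gripper open.
Joint ranges: [-2.91, 2.91], [-0.3, 2.13], [-1.5, 1.42], [0.17, 2.43], [-1.26, 4.41], [0.16, 1.93], [-2.52, 2.52]. Speed limits (rad/s): [1.89, 1.89, 2.39, 2.39, 3.01, 3.01, 3.01].

INTERFACE

Orientations are given as a 3x3 rotation matrix whose columns are the frame's x, y, z axes.
In Python, from workcell import bot gives the robot as it stands.
- The arm moves only by the shell command python3 -m handwheel 'ROWS' [FORCE]. ROWS is JSON, a list of rows, each a list of 7 numbers: the shift along the tool's x, y, z scaled (see below), then the turn, a rotation vector about the tool's x, y, z scaled (see below), then the closure in counts, from 0 (fully open) to 255 (shut). A call has 1 to 20 rows; each row is the pose to reach, as a shift and turn from the pose measured when the call began, along the tool's axes at that moment, turning the shorter way round; what a row does not reach only later rows make up. The controller multiplies each number of a shift by 0.3 m and each number of a turn by 180 degrees. A row lasts 1/12 s, in which the tool goes at most 41.7 mm and 7.16 degrees, less where a joint would pass 70% of its speed; a pose out of reach is approached as far as the arm can. A call with a number of a shift or a turn outside -1 to 1 is refused whole. A call with a gripper value outside its range is refused whole. The fingers move at their own pace and stop on an object; FORCE is the grip in N (left out, the last holds). Time passes only in rows, so rows that repeat a pose let the fingers close. It gives the time, the measured TCP pose, the force and the opening at its end, in the units of the state.
- bot.get_state(): the state, without advancing time (a new reading comes with each control period).
- bot.camera(name): name is "scene" or "top" or "wrist"; returns a dict with "img" (400x640x3 uint8, blue, green, red), "vertical_fov" (degrees; the focal length in pixels is half the picture's height over the tangent of half this angle, whatever the lens; pixels are square), "cx", "cy" (the principal point, pixels), "camera_from_world" (4x4, takes a point from world to camera coordinates). Camera axes: x right, y down, z forward; pixel columns grow to the right and rows downward; lengths in mm; the calibration is good to about 2 mm. A picture is of the moment at which its call begins. There is no depth.
- bot.close_job(): hands the job in, once; it reports no verdict.
The state is a dict: "clock": time; "joint_positions": joint angles; "dq": joint speeds; "tau": joint torques, N m; "ee_pos": TCP position; "ee_rot": TCP orientation; "force": force on the tool from outside, world axes, zero at the start; "torque": the same for the moment, N m; "finger_gap": finger opening in mm.
Only numpy, scipy, OpenCV 4.12 (cv2) and the standard library are available. Lean on these libraries where they do the work, as an engineer would, in place of code of your own. Each camera call takes 0.05 s, during which the arm holds its last target.

TASK

Unscrew the red captive screw cap beside the green stamp chest's lid by about a quarter turn anticlockwise, until its steel tongue is clear of the lid. Then raise the lid by its handle past its balance point (60 degrees open), without letting it swing to upright or beyond, ease it back down and finish while holding it still just below the balance point, about ten degrees short of it, so that it is your fingers alone that keep it from falling shut. Leave the mug, the bottle, the jar and the mallet where they are.

Things in the scene. Friction and masses are not known exactly. Their poses are not given: they have to be found in the camera images.
- chest: fixed green steel chest for leather stamps, 160 (its x) by 180 (its y) by 100 mm high, lid on top. Origin: centre of its underside, on the table; its x axis points from the handle side (front, towards the robot) to the hinge side, z up. A green post 40 x 46 x 100 mm is attached to its right side (-y), its top carrying the red cap.
- lid (a joint): opening angle of the sprung lid in rad: 0 shut, grows as the handle rises and swings away from the robot; stop at 1.8. Lid 160 x 180 x 8 mm, 0.8 kg, hinged along the chest's y at its far rim. Below the balance angle 1.05 (60 degrees) it falls shut, above it its spring swings it open. Lifting takes 2 N at the handle, less than 1 N near the balance. Locked while the cap's tongue is over it.
- lid_hinge (a point): point on the lid's hinge axis, at the middle of the lid's width, 101 mm above the table; its axes are the lid's own (x along the lid away from the handle, y along the hinge axis). The handle's centre lies at x -195, y 0, z 4 mm in this frame
- lid_handle (a point): centre of the handle: black round bar 18 mm in diameter, 44 mm long, parallel to the hinge, 35 mm in front of the lid's front edge on prongs; 195 mm from the hinge axis, 105 mm above the table when shut. Pinch its flat ends from above: it turns between the fingers as the lid swings, the tool can keep pointing down. Height above the hinge: 195 mm x sin(angle).
- cap (a joint): angle of the red captive screw cap in rad: 0 screwed home with its tongue over the lid, grows anticlockwise seen from above, stop at 1.6. The tongue is clear of the lid from about 1.2. The cap stays where it is left (friction 0.06 N m).
- cap_grip (a point): grip point on the cap's upright axis, 142 mm above the table: a fluted red cylinder 36 mm in diameter, from 116 to 156 mm above the table, white line on top over the tongue. The steel tongue, 14 mm wide, reaching 45 mm from the axis, lies under it at 110 to 115 mm, just above the lid's top (109 mm). The cap stands at x -30, y -116 mm in the chest's frame.
- mug: loose white mug, 82 mm across, 95 mm high; origin at the centre of its underside. Leave alone.
- glue: loose white glue bottle with a red cap, 56 mm across, 150 mm high; origin at the centre of its underside. Leave alone.
- dye: loose amber dye jar with a black cap, 64 mm across, 85 mm high; origin at the centre of its underside. Leave alone.
- mallet: loose wooden mallet lying on the dark slab to the right, head 54 mm across and 85 mm long, handle 200 mm; origin under the handle's line. Leave alone.

How it is judged (in metres and radians):
On the way, in this order (a step that is already met when the one before it is completed fails the run):
1. the cap is unscrewed until its tongue is clear, the lid still shut (value of joint cap above 1.2 rad and value of joint lid below 0.1 rad), for 0.2 s.
2. the lid is raised past its balance point (value of joint lid above 1.08 rad), for 0.1 s.
At the end, for the whole second after the job is handed in: The cap is still unscrewed (over 1.2 rad); the lid, after having been past 1.08 rad, stands still (under 0.05 rad/s) between 0.75 and 1.03 rad, below its balance at 1.05, carried by the fingers (contact over 0.1 N); mug, bottle, jar and mallet within 20 mm of where they began (value of joint cap above 1.2 rad and value of joint lid between 0.75 and 1.03 rad and velocity of joint lid between -0.05 and 0.05 rad/s and contact force between lid and the fingers above 0.1 N and distance of each of mug, glue, dye, mallet from where it was at the start of the episode below 0.02 m); the arm keeps its last pose, push and grip.
It fails at once if the lid swings up to upright or beyond (over 1.57 rad) (value of joint lid above 1.57 rad).
It fails at once if the mug, bottle, jar or mallet is moved by more than 30 mm (distance of any of mug, glue, dye, mallet from where it was at the start of the episode above 0.03 m).
It also fails if it takes over 54 s, if anything falls off the work surface, if the arm or the gripper's body presses on something with over 40 N, if the wrist force passes 120 N, or if a joint passes its speed limit or range.

## Working session

There is one attempt and no reset: what is moved stays moved. The work goes in short steps, Python scripts to look and compute and a shell command to move; the robot and the scene stay as the last step left them, time stands still between calls to the robot, and variables do not carry over. Pictures are saved under pics/ and viewed, and the job is handed in when it is done.

```bash
ls; mkdir -p pics
python3 - <<'E'
from workcell import bot
import cv2,numpy as np
s=bot.get_state()
for k in s: print(k,np.round(np.array(s[k]),3).tolist())
for n in("scene","top","wrist"):
    c=bot.camera(n); cv2.imwrite(f"pics/{n}0.png",c["img"]); print(n,c["vertical_fov"],c["cx"],c["cy"],np.round(c["camera_from_world"],3).tolist())
E
```

```text
pics
clock 0.0
joint_positions [1.087, 0.522, -0.036, 1.6, 0.021, 1.021, -0.113]
dq [0.001, -0.001, 0.0, -0.0, -0.001, -0.0, -0.0]
tau [-0.001, -92.712, 1.979, -36.994, 0.018, 0.008, -0.0]
ee_pos [251.12, -571.929, 230.697]
ee_rot [[-0.001, 0.402, -0.916], [0.001, -0.916, -0.402], [-1.0, -0.001, 0.0]]
force [-0.478, 0.001, 0.961]
torque [0.023, -0.028, -0.014]
finger_gap 85.101
scene 44.87251575217003 317.8140512263926 193.56806679029657 [[-0.693, 0.721, -0.02, 376.866], [0.534, 0.495, -0.685, -221.184], [-0.484, -0.486, -0.728, 1618.803], [0.0, 0.0, 0.0, 1.0]]
top 52.804546919108645 320.58159325059603 199.09499191637207 [[-0.047, -0.999, -0.003, 22.633], [-0.977, 0.046, -0.208, 550.883], [0.208, -0.007, -0.978, 1157.383], [0.0, 0.0, 0.0, 1.0]]
wrist 70.31950996210144 312.7726673992988 200.50942208938534 [[0.403, -0.915, -0.002, -624.812], [-0.876, -0.386, 0.291, -39.217], [-0.267, -0.115, -0.957, 378.812], [0.0, 0.0, 0.0, 1.0]]
```

View pics/scene0.png

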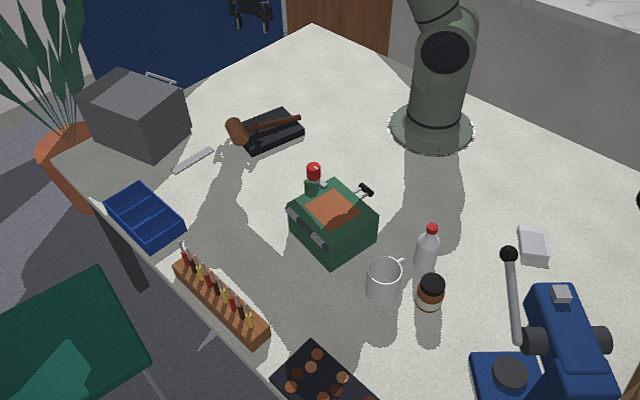

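View pics/top0.png

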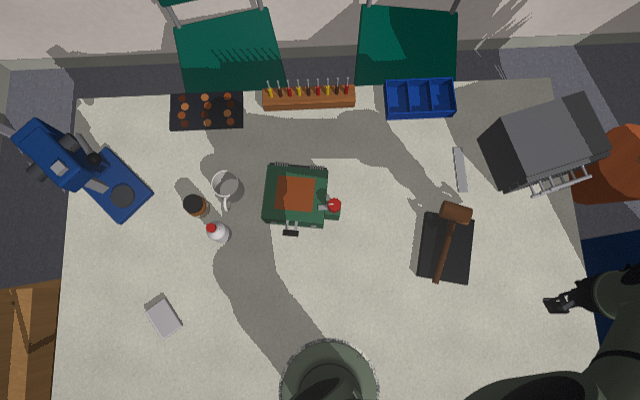

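View pics/wrist0.png

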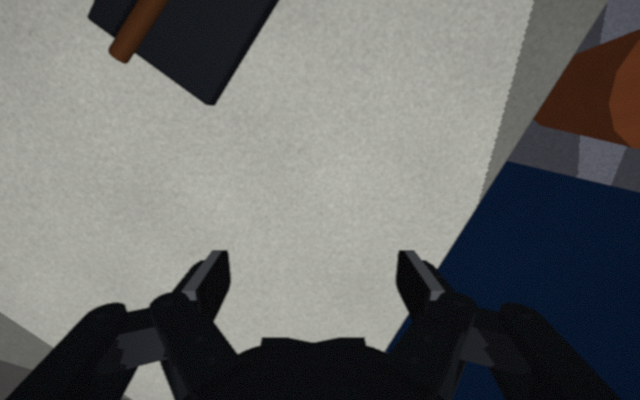

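The scene view shows the cap at about (313,172) and the handle at (366,190). The top view shows the cap at (334,205) and the handle at (290,233). The mug, bottle and jar stand to the left (+y) and the mallet is on the slab to the right. I'll triangulate next.

```bash
cat > h.py <<'E'
from workcell import bot
import cv2,numpy as np
def K(c):
    f=200/np.tan(np.radians(c["vertical_fov"])/2); return np.array([[f,0,c["cx"]],[0,f,c["cy"]],[0,0,1]])
def P(c): return K(c)@np.array(c["camera_from_world"])[:3]
def tri(c1,p1,c2,p2):
    X=cv2.triangulatePoints(P(c1),P(c2),np.array(p1,float).reshape(2,1),np.array(p2,float).reshape(2,1)); X=X[:3,0]/X[3,0]
    return X,[np.linalg.norm(proj(c,X)-p) for c,p in((c1,p1),(c2,p2))]
def proj(c,X):
    q=P(c)@np.append(X,1); return q[:2]/q[2]
def ray(c,p,z):
    T=np.array(c["camera_from_world"]);R=T[:3,:3];o=-R.T@T[:3,3];d=R.T@np.linalg.inv(K(c))@np.array([p[0],p[1],1.]);return o+d*(z-o[2])/d[2]
def blobs(m,x0,y0,x1,y1,amin=15):
    z=np.zeros_like(m);z[y0:y1,x0:x1]=m[y0:y1,x0:x1]
    n,l,s,c=cv2.connectedComponentsWithStats(z.astype(np.uint8))
    return [(s[i].tolist(),c[i].round(1).tolist()) for i in range(1,n) if s[i][4]>=amin]
def red(im):
    h=cv2.cvtColor(im,cv2.COLOR_BGR2HSV);return ((h[...,0]<6)|(h[...,0]>174))&(h[...,1]>160)&(h[...,2]>90)
def black(im): return im.max(2)<45
E
python3 - <<'E'
from h import *
a=bot.camera("scene");b=bot.camera("top")
for c,w in((a,(280,150,400,250)),(b,(255,150,350,250))):
    print("red",blobs(red(c["img"]),*w)); print("blk",blobs(black(c["img"]),*w))
cv2.imwrite("pics/z1.png",cv2.resize(a["img"][150:280,270:400],None,fx=5,fy=4.5,interpolation=2)[:600,:800])
cv2.imwrite("pics/z2.png",cv2.resize(b["img"][150:250,250:350],None,fx=6,fy=6,interpolation=2))
E
```

```text
red [([307, 162, 13, 19, 186], [312.8, 171.3])]
blk [([359, 183, 15, 14, 74], [366.2, 189.5])]
red [([328, 198, 13, 14, 123], [334.3, 204.7])]
blk [([283, 230, 15, 6, 49], [289.8, 232.3])]
```

View pics/z1.png

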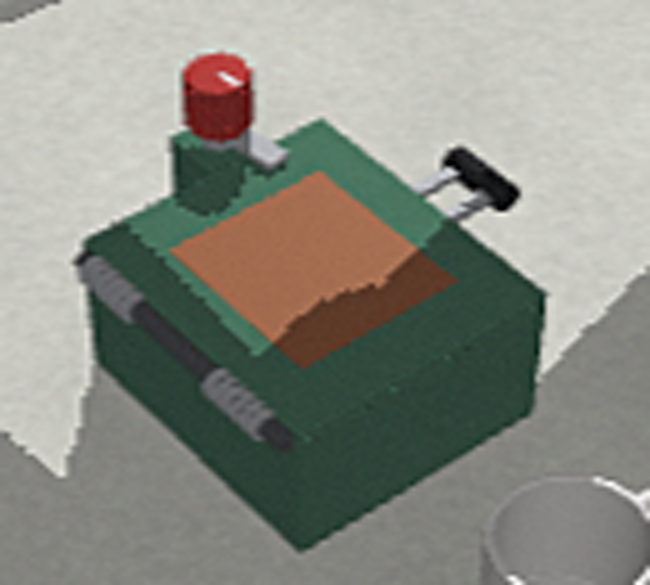

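View pics/z2.png

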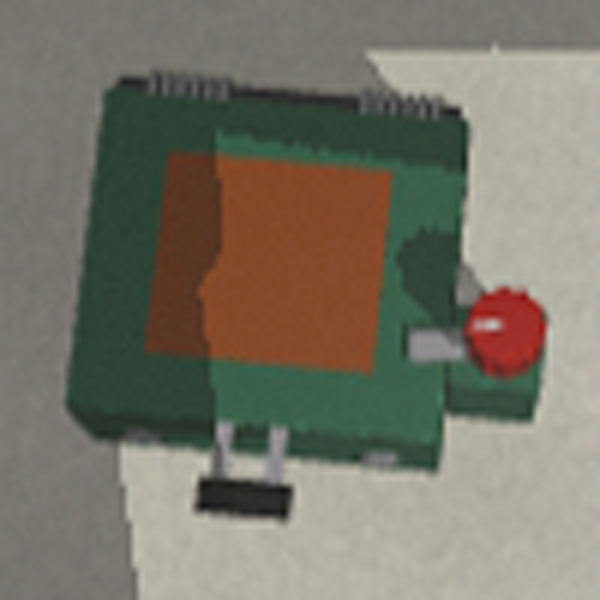

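The cap with its white line, the tongue over the lid and the handle bar are all clear in the crops. Next: triangulation and the chest's yaw.

Run:
```python
from h import *
a=bot.camera("scene");b=bot.camera("top")
print("handle",tri(a,(366.2,189.5),b,(289.8,232.3)))
print("cap mid",tri(a,(312.8,171.3),b,(334.3,204.7)))
print("captop",tri(a,(313.6,166.7),b,(334.4,204.4)))
# lid corners top view at z=109 & scene
z=lambda x,y:(250+x/6,150+y/6)
Z=lambda x,y:(270+x/5,150+y/4.5)
for n,p in dict(hl=z(107,92),hr=z(467,120),fr=z(441,440),fl=z(70,407)).items(): print(n,ray(b,p,109).round(1))
for n,p in dict(right_front=Z(320,120),left_front=Z(545,295)).items(): print("scene",n,ray(a,p,109).round(1))
# handle ends, top view
m=black(b["img"]);ys,xs=np.nonzero(m[225:240,280:300])
r=cv2.minAreaRect(np.stack([xs+280,ys+225],1).astype(np.float32));print(r)
for p in (z(198,495),z(292,501)): print("hend",ray(b,p,105).round(1))
for p in (Z(455,160),Z(508,195)): print("hend scene",ray(a,p,105).round(1))
for c,l in ((b,((228,220),(205,190),(193,206))),): pass
for n,p,h in (("mug",(226,186),95),("glue cap",(211,228),150),("dye",(194,204),85)): print(n,ray(b,p,h).round(0))
```

```text
handle (array([448.63090273,  88.98831301, 106.87509131]), [np.float64(0.005714726913424195), np.float64(0.007669918095392139)])
cap mid (array([516.70403763, -40.61569522, 137.03504895]), [np.float64(0.035111522057278376), np.float64(0.0481042967242522)])
captop (array([514.18538841, -39.95087556, 152.64047454]), [np.float64(0.08088694509091823), np.float64(0.11136864961721031)])
hl [649.3 147.3 109. ]
hr [626.6 -28.3 109. ]
fr [469.5  -8.  109. ]
fl [493.7 167.9 109. ]
scene right_front [472.5  -4.6 109. ]
scene left_front [497.9 171.9 109. ]
((290.2029724121094, 232.4702911376953), (14.030025482177734, 4.477667808532715), 5.710592269897461)
hend [449.2 108.5 105. ]
hend [444.3  64.  105. ]
hend scene [445.4  68.4 105. ]
hend scene [448.3 107.3 105. ]
mug [596. 273.  95.]
glue cap [465. 301. 150.]
dye [549. 370.  85.]
```

Measured values:

| Item | Measured | Check |
|---|---|---|
| Cap axis | ≈ (515, -40) | top at ~153 mm (text 156) |
| Handle | ≈ (447, 87.5) | height ~106 mm (text 105) |
| Chest yaw | ≈ -7.6° | – |
| Cap-to-handle offset | agrees to ~3 mm | predicted from the chest's given geometry |

Moving over now. Going above the cap with the jaws' yaw at about -5° puts the jaws parallel to the hinge after an 87° turn.

```bash
python3 -m handwheel '[[0,-0.635,-0.76,-0.17,0,0,0],[0,-0.635,-0.76,-0.17,0,0,0],[0,-0.635,-0.76,-0.17,0,0,0],[0,-0.635,-0.76,-0.17,0,0,0],[0,-0.635,-0.76,-0.17,0,0,0],[0,-0.635,-0.76,-0.17,0,0,0],[0,-0.635,-0.76,-0.17,0,0,0],[0,-0.635,-0.76,-0.17,0,0,0],[0,-0.635,-0.76,-0.17,0,0,0],[0,-0.635,-0.76,-0.17,0,0,0]]' 30
cat >> h.py <<'E'
def st():
    s=bot.get_state();R=np.array(s["ee_rot"]);print("t",round(float(s["clock"]),2),"q",np.round(s["joint_positions"],2).tolist(),"p",np.round(s["ee_pos"],1).tolist(),"psi",np.degrees(np.arctan2(R[1,1],R[0,1])).round(1),"x",R[:,0].round(3),"F",np.round(s["force"],1),"gap",round(float(s["finger_gap"]),1));return s
def plan(target,psi):
    s=st();R=np.array(s["ee_rot"]);d=R.T@(np.array(target,float)-np.array(s["ee_pos"]))
    a=np.radians(psi);y=np.array([np.cos(a),np.sin(a),0]);x=np.array([0,0,-1.]);R2=np.stack([x,y,np.cross(x,y)],1)
    from scipy.spatial.transform import Rotation as Q
    print("shift",(d/300).round(4),"turn",(Q.from_matrix(R.T@R2).as_rotvec()/np.pi).round(4))
E
python3 -c "
from h import *
plan((515,-40,215),-5)"
```

```text
clock: 1.18
ee_pos: [383.5, -306.0, 231.4]
ee_rot: [[-0.0, 0.813, -0.583], [-0.0, -0.583, -0.813], [-1.0, 0.0, 0.0]]
force: [-0.4, -0.5, 0.3]
finger_gap: 85.3
t 1.18 q [0.76, 0.32, -0.26, 1.94, 0.1, 0.9, -0.17] p [383.5, -306.0, 231.4] psi -35.6 x [-0. -0. -1.] F [-0.4 -0.5  0.3] gap 85.3
shift [ 0.0544 -0.1605 -0.976 ] turn [-0.1702  0.      0.    ]
```

```bash
python3 -m handwheel '[[0.05,-0.16,-0.976,-0.17,0,0,0],[0.05,-0.16,-0.976,-0.17,0,0,0],[0.05,-0.16,-0.976,-0.17,0,0,0],[0.05,-0.16,-0.976,-0.17,0,0,0],[0.05,-0.16,-0.976,-0.17,0,0,0],[0.05,-0.16,-0.976,-0.17,0,0,0],[0.05,-0.16,-0.976,-0.17,0,0,0],[0.05,-0.16,-0.976,-0.17,0,0,0],[0.05,-0.16,-0.976,-0.17,0,0,0],[0.05,-0.16,-0.976,-0.17,0,0,0],[0.05,-0.16,-0.976,-0.17,0,0,0]]'
python3 -c "
from h import *
plan((515,-40,123),-5)
c=bot.camera('wrist');cv2.imwrite('pics/w1.png',c['img']);print(blobs(red(c['img']),0,0,640,400,60))
np.save('w1.npy',P(c));print(proj(c,(515,-40,156)),proj(c,(515,-40,116)),proj(c,(447,87.5,105)))"
```

```text
clock: 2.1
ee_pos: [514.9, -41.9, 216.2]
ee_rot: [[-0.0, 0.996, -0.09], [-0.001, -0.09, -0.996], [-1.0, -0.0, 0.001]]
force: [-0.1, -0.6, -0.0]
finger_gap: 85.6
t 2.1 q [0.32, 0.4, -0.46, 1.88, 0.22, 0.91, -0.34] p [514.9, -41.9, 216.2] psi -5.2 x [-0.    -0.001 -1.   ] F [-0.1 -0.6 -0. ] gap 85.6
shift [ 0.3106 -0.     -0.0065] turn [-0.001   0.0002  0.0001]
[([290, 189, 48, 44, 1443], [313.3, 210.9])]
[313.82697598 213.06869012] [313.67492941 198.06514617] [214.99499312  49.45260979]
```

View pics/w1.png

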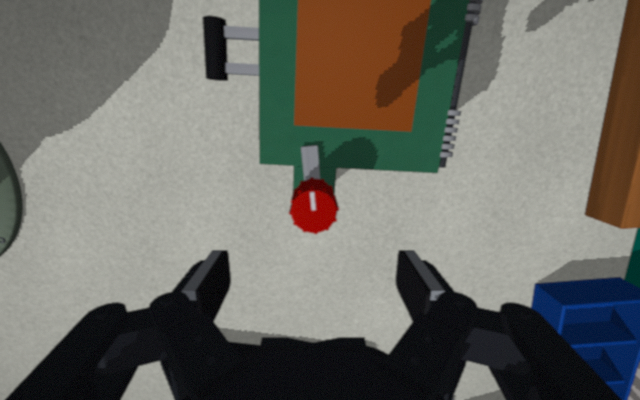

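The cap top's centre is near (314,209), against (314,213) predicted. The handle is near (216,48), against (215,49.5) predicted. I'll refine the cap with a ray.

```bash
python3 -c "
from h import *
c=bot.camera('wrist');t=bot.camera('top');s=bot.camera('scene')
m=red(c['img']).astype(np.uint8)
(x,y),r=cv2.minEnclosingCircle(np.argwhere(m[205:240,280:345])[:,::-1].astype(np.float32));print(x+280,y+205,r)
print('cap',ray(c,(314,209),156),ray(c,(314,209),153));print('handle',ray(c,(216,48),105), tri(c,(216,48),s,(366.2,189.5)))
print(tri(c,(314,209),s,(313.6,166.7)))
plan((515.3,-37.5,123),-5)"
```

```text
313.50500869750977 210.03923225402832 23.690847396850586
cap [515.41583267 -36.83404533 156.        ] [515.33875436 -37.84160419 153.        ]
handle [448.01188853  88.49003898 105.        ] (array([447.99497722,  88.40274233, 105.89661854]), [np.float64(0.3883679288409109), np.float64(0.04476135005518287)])
(array([515.70652487, -37.79531834, 154.93977161]), [np.float64(0.8722654022467464), np.float64(0.08588587673149871)])
t 2.3 q [0.32, 0.4, -0.46, 1.88, 0.22, 0.91, -0.34] p [515.0, -41.2, 216.5] psi -5.1 x [ 0. -0. -1.] F [ 0.   0.8 -0.3] gap 85.4
shift [ 3.115e-01 -2.000e-04 -1.260e-02] turn [-0.0008  0.0001 -0.0001]
```

```bash
python3 -m handwheel '[[0,0,-0.011,0,0,0,0],[0.1,0,-0.011,0,0,0,0],[0.2,0,-0.011,0,0,0,0],[0.25,0,-0.011,0,0,0,0],[0.29,0,-0.011,0,0,0,0],[0.311,0,-0.011,0,0,0,0],[0.311,0,-0.011,0,0,0,0],[0.311,0,-0.011,0,0,0,255],[0.311,0,-0.011,0,0,0,255],[0.311,0,-0.011,0,0,0,255],[0.311,0,-0.011,0,0,0,255],[0.311,0,-0.011,0,0,0,255],[0.311,0,-0.011,0,0,0,255],[0.311,0,-0.011,0,0,0,255],[0.311,0,-0.011,0,0,0,255],[0.311,0,-0.011,0,0,0,255]]' 40
python3 -c "
from h import *
st()
c=bot.camera('wrist');cv2.imwrite('pics/w2.png',c['img'])"
```

```text
clock: 3.63
ee_pos: [515.8, -38.1, 123.9]
ee_rot: [[0.001, 0.996, -0.09], [-0.001, -0.09, -0.996], [-1.0, 0.001, 0.001]]
force: [-1.0, -0.5, 7.6]
finger_gap: 34.8
t 3.63 q [0.27, 0.53, -0.41, 1.96, 0.32, 0.71, -0.43] p [515.8, -38.1, 123.9] psi -5.1 x [ 0.001 -0.001 -1.   ] F [-1.  -0.5  7.6] gap 34.8
```

View pics/w2.png

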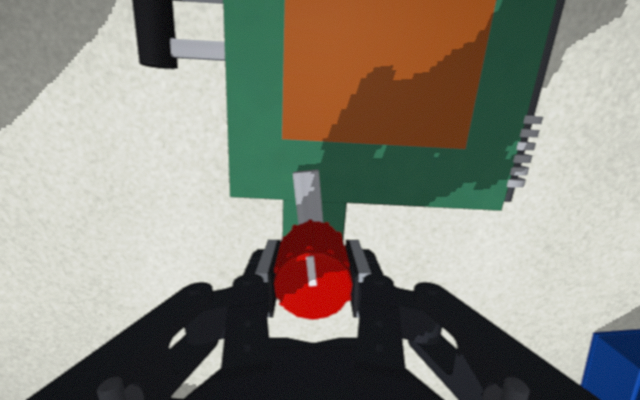

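The cap is gripped, with a 35 mm gap and the pads either side of it at (315,270). Turning it about 84° anticlockwise.

```bash
python3 -m handwheel '[[0,0,0,-0.03,0,0,255],[0,0,0,-0.06,0,0,255],[0,0,0,-0.09,0,0,255],[0,0,0,-0.12,0,0,255],[0,0,0,-0.15,0,0,255],[0,0,0,-0.18,0,0,255],[0,0,0,-0.21,0,0,255],[0,0,0,-0.24,0,0,255],[0,0,0,-0.27,0,0,255],[0,0,0,-0.3,0,0,255],[0,0,0,-0.33,0,0,255],[0,0,0,-0.36,0,0,255],[0,0,0,-0.39,0,0,255],[0,0,0,-0.42,0,0,255],[0,0,0,-0.45,0,0,255],[0,0,0,-0.467,0,0,255],[0,0,0,-0.467,0,0,255],[0,0,0,-0.467,0,0,255]]' 40
python3 -c "
from h import *
s=st();print(s['torque'])
c=bot.camera('wrist');cv2.imwrite('pics/w3.png',c['img'])
c=bot.camera('scene');cv2.imwrite('pics/s3.png',cv2.resize(c['img'][150:280,270:400],None,fx=4.5,fy=4.5,interpolation=2))"
```

```text
clock: 5.18
ee_pos: [515.8, -38.4, 124.0]
ee_rot: [[0.001, 0.195, 0.981], [-0.001, 0.981, -0.195], [-1.0, -0.001, 0.002]]
force: [0.4, -0.6, -1.0]
finger_gap: 35.2
t 5.18 q [0.53, 0.61, -0.78, 1.95, 0.59, 0.82, 0.8] p [515.8, -38.4, 124.0] psi 78.8 x [ 0.001 -0.001 -1.   ] F [ 0.4 -0.6 -1. ] gap 35.2
[-0.43642241 -0.08199037  0.06444083]
```

View pics/w3.png

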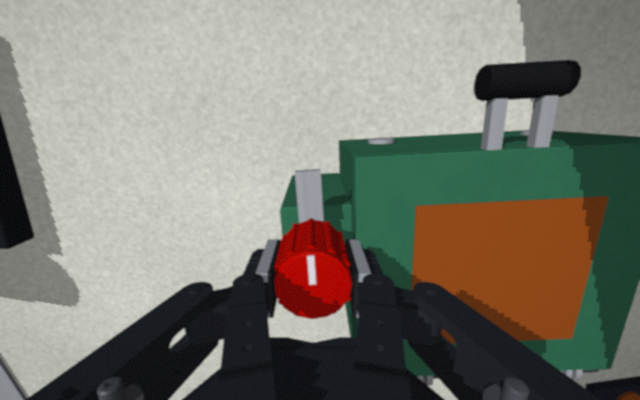

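View pics/s3.png

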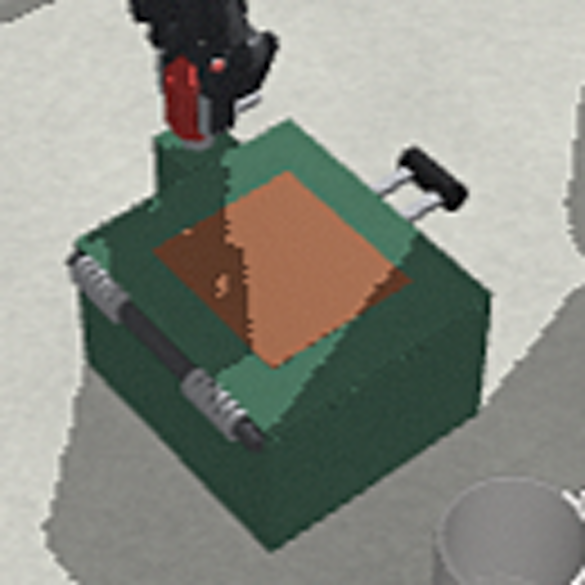

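The tongue turned with the jaws: the white line sits in the same place in the wrist view, and the tongue at (310,195) is now beside the lid edge at x≈341. Releasing and rising.

```bash
python3 -m handwheel '[[0,0,0,0,0,0,0],[0,0,0,0,0,0,0],[0,0,0,0,0,0,0],[0,0,0,0,0,0,0],[0,0,0,0,0,0,0],[0,0,0,0,0,0,0],[0,0,0,0,0,0,0],[-0.1,0,0,0,0,0,0],[-0.2,0,0,0,0,0,0],[-0.25,0,0,0,0,0,0],[-0.25,0,0,0,0,0,0],[-0.25,0,0,0,0,0,0]]'
python3 -c "
from h import *
plan((447.5,88,160),82.4)
c=bot.camera('wrist');cv2.imwrite('pics/w4.png',c['img'])"
```

```text
clock: 6.28
ee_pos: [515.9, -38.5, 199.4]
ee_rot: [[0.003, 0.195, 0.981], [-0.002, 0.981, -0.195], [-1.0, -0.001, 0.003]]
force: [0.1, -1.3, 0.1]
finger_gap: 85.3
t 6.28 q [0.59, 0.51, -0.86, 1.89, 0.47, 0.96, 0.89] p [515.9, -38.5, 199.4] psi 78.8 x [ 0.003 -0.002 -1.   ] F [ 0.1 -1.3  0.1] gap 85.3
shift [ 0.1301  0.3693 -0.3064] turn [-0.0203  0.001   0.0004]
```

View pics/w4.png

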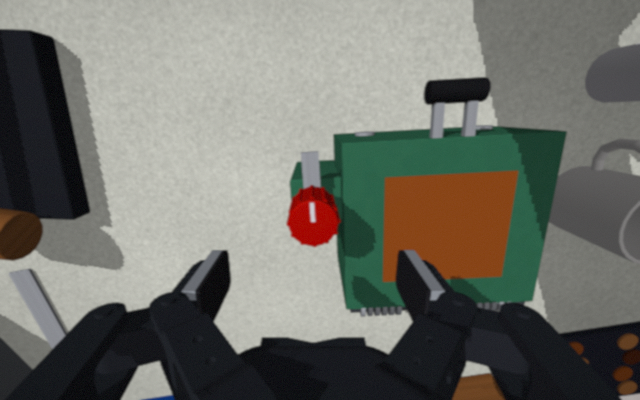

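The cap stayed unscrewed. Moving above the handle.

```bash
python3 -m handwheel '[[0,0.1,-0.08,-0.005,0,0,0],[0,0.2,-0.16,-0.01,0,0,0],[0,0.3,-0.24,-0.015,0,0,0],[0,0.369,-0.306,-0.02,0,0,0],[0.05,0.369,-0.306,-0.02,0,0,0],[0.13,0.369,-0.306,-0.02,0,0,0],[0.13,0.369,-0.306,-0.02,0,0,0],[0.13,0.369,-0.306,-0.02,0,0,0]]'
python3 -c "
from h import *
plan((447.5,88,86),82.4)
c=bot.camera('wrist');cv2.imwrite('pics/w5.png',c['img']);print(proj(c,(447.5,88,105)),blobs(black(c['img']),240,150,390,290,60))"
```

```text
clock: 7.0
ee_pos: [446.2, 87.9, 158.5]
ee_rot: [[-0.002, 0.132, 0.991], [-0.001, 0.991, -0.132], [-1.0, -0.002, -0.002]]
force: [-0.5, 0.0, 0.2]
finger_gap: 85.3
t 7.0 q [0.36, 0.49, -0.88, 2.07, 0.52, 0.82, 0.6] p [446.2, 87.9, 158.5] psi 82.4 x [-0.002 -0.001 -1.   ] F [-0.5  0.   0.2] gap 85.3
shift [0.2417 0.0013 0.0047] turn [ 0.0001 -0.0005  0.0005]
[314.67274318 222.56945889] [([284, 212, 61, 23, 1301], [314.4, 222.5])]
```

View pics/w5.png

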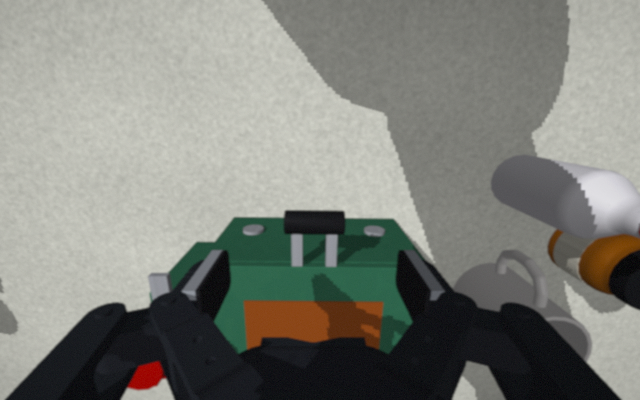

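The bar's centroid is at (314.4,222.5), against (314.7,222.6) predicted. Descending and closing.

```bash
python3 -m handwheel '[[0.08,0,0.004,0,0,0,0],[0.16,0,0.004,0,0,0,0],[0.21,0,0.004,0,0,0,0],[0.24,0,0.004,0,0,0,0],[0.24,0,0.004,0,0,0,0],[0.24,0,0.004,0,0,0,255],[0.24,0,0.004,0,0,0,255],[0.24,0,0.004,0,0,0,255],[0.24,0,0.004,0,0,0,255],[0.24,0,0.004,0,0,0,255],[0.24,0,0.004,0,0,0,255],[0.24,0,0.004,0,0,0,255],[0.24,0,0.004,0,0,0,255],[0.24,0,0.004,0,0,0,255]]' 40
python3 -c "
from h import *
st()
c=bot.camera('wrist');cv2.imwrite('pics/w6.png',c['img'])
c=bot.camera('scene');cv2.imwrite('pics/s6.png',cv2.resize(c['img'][150:280,270:400],None,fx=4.5,fy=4.5,interpolation=2))"
```

```text
clock: 8.22
ee_pos: [448.6, 88.3, 87.9]
ee_rot: [[0.001, 0.132, 0.991], [-0.0, 0.991, -0.132], [-1.0, -0.0, 0.001]]
force: [1.4, 4.9, 5.9]
finger_gap: 43.3
t 8.22 q [0.26, 0.6, -0.77, 2.12, 0.68, 0.68, 0.47] p [448.6, 88.3, 87.9] psi 82.4 x [ 0.001 -0.    -1.   ] F [1.4 4.9 5.9] gap 43.3
```

View pics/w6.png

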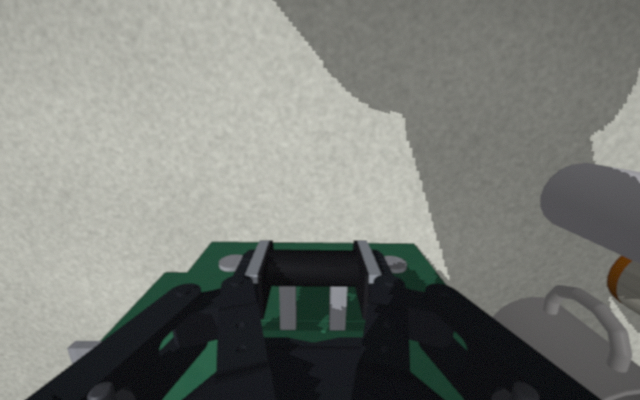

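View pics/s6.png

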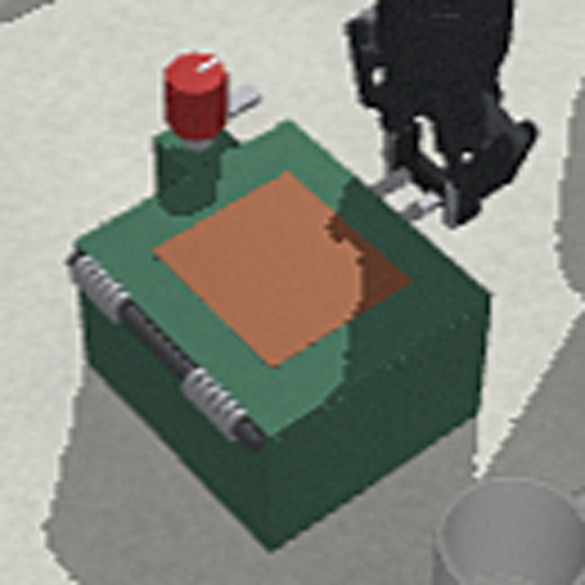

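The bar is pinched at both ends, with a 43.3 mm gap. The scene crop shows the cap's tongue at (245,100), clear of the lid, and the lid still shut. Next I'll compute the lift arc.

```bash
python3 -c "
from h import *
for t in [.08,.16,.25,.34,.43,.52,.61,.7,.79,.86,.92,.97,1.0,1.05,1.1,1.15,1.18]:
    dx=195*(1-np.cos(t))+4*np.sin(t);dz=195*np.sin(t)+4*(np.cos(t)-1);print(t,round(-dz/300,3),round(dx/300,3))"
```

```text
0.08 -0.052 0.003
0.16 -0.103 0.01
0.25 -0.16 0.024
0.34 -0.216 0.042
0.43 -0.27 0.065
0.52 -0.321 0.093
0.61 -0.37 0.125
0.7 -0.416 0.161
0.79 -0.458 0.202
0.86 -0.488 0.236
0.92 -0.512 0.267
0.97 -0.53 0.294
1.0 -0.541 0.31
1.05 -0.557 0.338
1.1 -0.572 0.367
1.15 -0.585 0.397
1.18 -0.593 0.415
```

First part of the lift, to about 0.5 rad.

```bash
python3 -m handwheel '[[-0.052,0,0.003,0,0,0,255],[-0.103,0,0.01,0,0,0,255],[-0.16,0,0.024,0,0,0,255],[-0.216,0,0.042,0,0,0,255],[-0.27,0,0.065,0,0,0,255],[-0.321,0,0.093,0,0,0,255],[-0.321,0,0.093,0,0,0,255],[-0.321,0,0.093,0,0,0,255]]'
cat >> h.py <<'E'
def lidangle():
    s=bot.get_state();p=np.array(s["ee_pos"]);h=np.array([448.,88.2])+195*np.array([.991,-.132]);r=(p[:2]-h)@np.array([.991,-.132]);z=p[2]+18-101
    print("rel",r.round(1),z.round(1),"rad",np.hypot(r,z).round(1),"ang",(np.arctan2(z,-r)-0.02).round(3))
E
python3 -c "
from h import *
st();lidangle()
c=bot.camera('wrist');cv2.imwrite('pics/w7.png',c['img'])
c=bot.camera('scene');cv2.imwrite('pics/s7.png',cv2.resize(c['img'][130:260,270:400],None,fx=4.5,fy=4.5,interpolation=2))"
```

```text
clock: 8.98
ee_pos: [476.2, 84.5, 184.6]
ee_rot: [[0.002, 0.133, 0.991], [-0.001, 0.991, -0.133], [-1.0, -0.0, 0.002]]
force: [-1.2, 1.6, -0.6]
finger_gap: 42.9
t 8.98 q [0.38, 0.49, -0.89, 1.98, 0.49, 0.9, 0.67] p [476.2, 84.5, 184.6] psi 82.4 x [ 0.002 -0.001 -1.   ] F [-1.2  1.6 -0.6] gap 42.9
rel -166.5 101.6 rad 195.0 ang 0.528
```

View pics/s7.png

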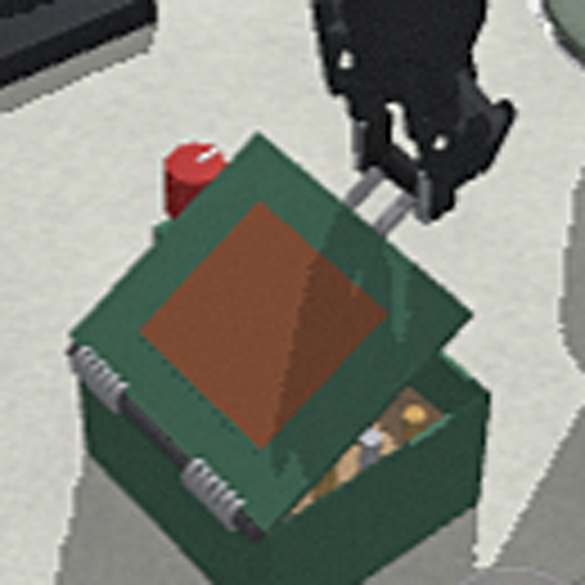

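View pics/w7.png

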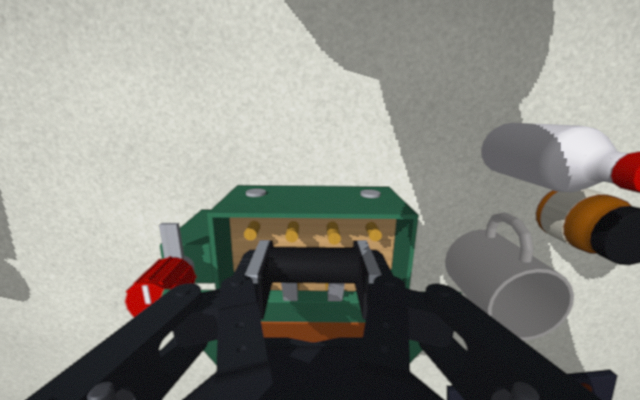

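The lid is open about 0.53 rad and carried by the fingers. The radius check gives 195.0 mm. Continuing to about 1.15.

```bash
cat >> h.py <<'E'
def arc(ts):
    s=bot.get_state();p=np.array(s["ee_pos"]);R=np.array(s["ee_rot"]);u=np.array([.991,-.132]);h=np.array([448.,88.2])+195*u
    for t in ts:
        g=h+u*(-195*np.cos(t)+4*np.sin(t));z=101+195*np.sin(t)+4*np.cos(t)-18
        print(t,(R.T@(np.array([*g,z])-p)/300).round(3))
E
python3 -c "
from h import *
arc([.6,.67,.74,.81,.88,.94,1.0,1.04,1.08,1.12,1.15])"
```

```text
0.6 [-0.042 -0.     0.028]
0.67 [-0.078 -0.     0.055]
0.74 [-0.112 -0.     0.086]
0.81 [-0.144 -0.     0.118]
0.88 [-0.173 -0.     0.153]
0.94 [-0.196 -0.     0.184]
1.0 [-0.218 -0.     0.217]
1.04 [-0.231 -0.     0.239]
1.08 [-0.243 -0.     0.262]
1.12 [-0.254 -0.     0.286]
1.15 [-0.262 -0.     0.303]
```

```bash
python3 -m handwheel '[[-0.042,0,0.028,0,0,0,255],[-0.078,0,0.055,0,0,0,255],[-0.112,0,0.086,0,0,0,255],[-0.144,0,0.118,0,0,0,255],[-0.173,0,0.153,0,0,0,255],[-0.196,0,0.184,0,0,0,255],[-0.218,0,0.217,0,0,0,255],[-0.231,0,0.239,0,0,0,255],[-0.243,0,0.262,0,0,0,255],[-0.254,0,0.286,0,0,0,255],[-0.262,0,0.303,0,0,0,255],[-0.262,0,0.303,0,0,0,255],[-0.262,0,0.303,0,0,0,255],[-0.262,0,0.303,0,0,0,255],[-0.262,0,0.303,0,0,0,255]]'
python3 -c "
from h import *
st();lidangle()
c=bot.camera('wrist');cv2.imwrite('pics/w8.png',c['img'])
c=bot.camera('scene');cv2.imwrite('pics/s8.png',cv2.resize(c['img'][110:260,270:400],None,fx=4,fy=4,interpolation=2))
arc([1.12,1.09,1.06,1.03,1.0,.97,.94,.91,.88])"
```

```text
clock: 10.33
ee_pos: [565.4, 71.7, 261.8]
ee_rot: [[-0.0, 0.133, 0.991], [-0.002, 0.991, -0.133], [-1.0, -0.002, -0.0]]
force: [-1.2, -4.8, -0.4]
finger_gap: 43.2
t 10.33 q [0.39, 0.53, -0.9, 1.68, 0.45, 1.15, 0.81] p [565.4, 71.7, 261.8] psi 82.4 x [-0.    -0.002 -1.   ] F [-1.2 -4.8 -0.4] gap 43.2
rel -76.4 178.8 rad 194.5 ang 1.147
1.12 [ 0.005  0.003 -0.016]
1.09 [ 0.014  0.003 -0.034]
1.06 [ 0.023  0.003 -0.051]
1.03 [ 0.032  0.003 -0.068]
1.0 [ 0.042  0.003 -0.085]
0.97 [ 0.052  0.003 -0.102]
0.94 [ 0.063  0.003 -0.118]
0.91 [ 0.075  0.003 -0.133]
0.88 [ 0.087  0.003 -0.149]
```

View pics/s8.png

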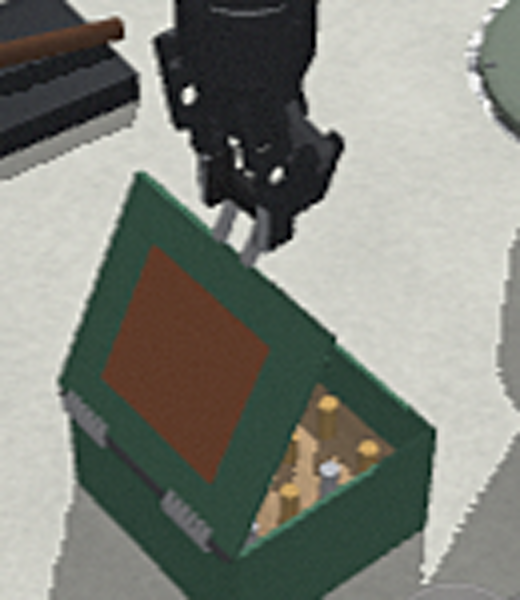

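View pics/w8.png

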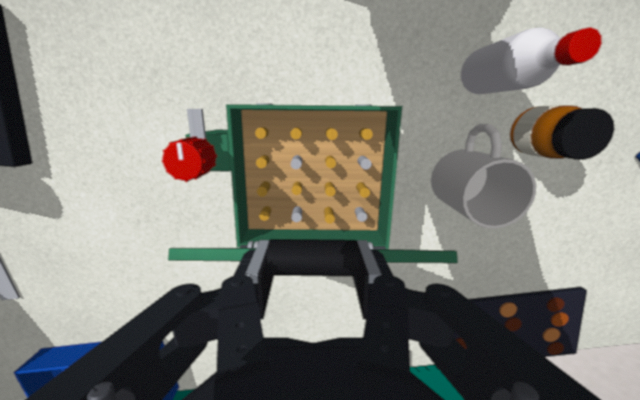

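The lid looks past balance, by TCP at 1.147 rad. An independent check from the lid's far-right top corner at about (305,153.5) in the scene view:

```bash
cat >> h.py <<'E'
def corner(c,t,y=-90):
    u=np.array([.991,-.132]);v=np.array([.132,.991]);h=np.array([448.,88.2])+195*u
    # lid-frame front top corner, lid 160 long, top 8 above axis
    r=-160*np.cos(t)+8*np.sin(t);z=101+160*np.sin(t)+8*np.cos(t)
    return proj(c,np.array([*(h+u*r+v*y),z])).round(1)
E
python3 -c "
from h import *
c=bot.camera('scene')
for t in (1.0,1.05,1.1,1.15,1.2): print(t,corner(c,t),corner(c,t,90))"
```

```text
1.0 [309.2 152.8] [358.4 194.1]
1.05 [306.9 152.9] [356.1 194.4]
1.1 [304.5 153.1] [353.7 194.9]
1.15 [302.  153.5] [351.2 195.5]
1.2 [299.5 154. ] [348.7 196.2]
```

This gives about 1.10, slightly lower than the TCP says, and the pixel resolution is about ±0.04. For margin I'll go on to about 1.22 nominal before easing back.

```bash
python3 -c "
from h import *
arc([1.18,1.22,1.25])"
```

```text
1.18 [-0.01   0.003  0.02 ]
1.22 [-0.019  0.003  0.044]
1.25 [-0.025  0.003  0.062]
```

```bash
python3 -m handwheel '[[-0.005,0,0.01,0,0,0,255],[-0.01,0,0.02,0,0,0,255],[-0.015,0,0.032,0,0,0,255],[-0.019,0,0.044,0,0,0,255],[-0.022,0,0.053,0,0,0,255],[-0.022,0,0.053,0,0,0,255],[-0.022,0,0.053,0,0,0,255],[-0.022,0,0.053,0,0,0,255],[-0.022,0,0.053,0,0,0,255]]'
python3 -c "
from h import *
st();lidangle()
c=bot.camera('scene');cv2.imwrite('pics/s9.png',cv2.resize(c['img'][110:260,270:400],None,fx=4,fy=4,interpolation=2))
for t in (0,1.15,1.2,1.25): print(t,corner(c,t),corner(c,t,90))
arc([1.2,1.16,1.12,1.09,1.06,1.03,1.0,.97,.94,.91,.89])"
```

```text
clock: 11.23
ee_pos: [581.0, 69.4, 268.2]
ee_rot: [[-0.0, 0.133, 0.991], [-0.002, 0.991, -0.133], [-1.0, -0.002, -0.0]]
force: [0.9, -2.9, -9.5]
finger_gap: 42.8
t 11.23 q [0.38, 0.55, -0.89, 1.63, 0.46, 1.18, 0.82] p [581.0, 69.4, 268.2] psi 82.4 x [-0.    -0.002 -1.   ] F [ 0.9 -2.9 -9.5] gap 42.8
rel -60.6 185.2 rad 194.9 ang 1.234
0 [334.2 176.2] [380.1 215. ]
1.15 [302.  153.5] [351.2 195.5]
1.2 [299.5 154. ] [348.7 196.2]
1.25 [296.9 154.6] [346.1 197.1]
1.2 [ 0.007  0.003 -0.021]
1.16 [ 0.016  0.003 -0.045]
1.12 [ 0.026  0.003 -0.069]
1.09 [ 0.035  0.003 -0.087]
1.06 [ 0.044  0.003 -0.104]
1.03 [ 0.053  0.003 -0.121]
1.0 [ 0.063  0.003 -0.138]
0.97 [ 0.074  0.003 -0.154]
0.94 [ 0.085  0.004 -0.17 ]
0.91 [ 0.096  0.004 -0.186]
0.89 [ 0.104  0.004 -0.197]
```

View pics/s9.png

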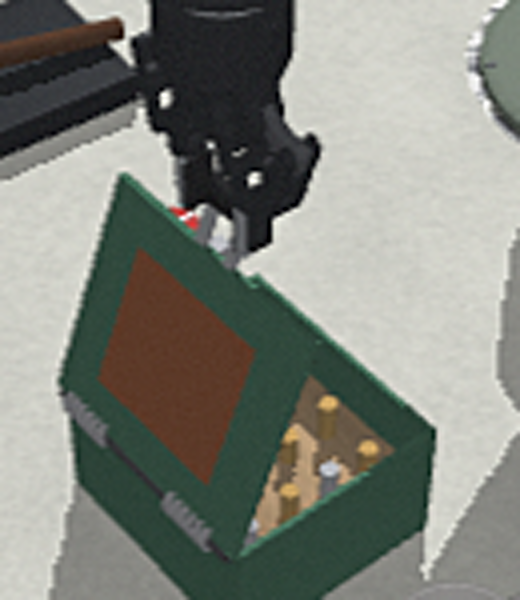

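The corner is at about (300.5,153.5), which gives ≈1.18 (TCP says 1.23). Both are well past 1.08 and below 1.57. Easing back to about 0.9.

```bash
python3 -m handwheel '[[0.007,0,-0.021,0,0,0,255],[0.016,0,-0.045,0,0,0,255],[0.026,0,-0.069,0,0,0,255],[0.035,0,-0.087,0,0,0,255],[0.044,0,-0.104,0,0,0,255],[0.053,0,-0.121,0,0,0,255],[0.063,0,-0.138,0,0,0,255],[0.074,0,-0.154,0,0,0,255],[0.085,0,-0.17,0,0,0,255],[0.096,0,-0.186,0,0,0,255],[0.096,0,-0.186,0,0,0,255],[0.096,0,-0.186,0,0,0,255],[0.096,0,-0.186,0,0,0,255],[0.096,0,-0.186,0,0,0,255],[0.096,0,-0.186,0,0,0,255],[0.096,0,-0.186,0,0,0,255]]'
python3 -c "
from h import *
s=st();lidangle();print(np.abs(s['dq']).max())
c=bot.camera('wrist');cv2.imwrite('pics/w10.png',c['img'])
c=bot.camera('scene');cv2.imwrite('pics/s10.png',cv2.resize(c['img'][110:260,270:400],None,fx=4,fy=4,interpolation=2))
for t in (.8,.85,.9,.95): print(t,corner(c,t),corner(c,t,90))
c=bot.camera('top');cv2.imwrite('pics/t10.png',c['img'])
a=cv2.imread('pics/top0.png')
for n,(x,y,w,h) in dict(mug=(210,166,32,48),glue=(203,218,28,26),dye=(180,190,28,28),mallet=(428,198,48,90)).items():
    print(n,np.abs(a[y:y+h,x:x+w].astype(int)-c['img'][y:y+h,x:x+w]).mean().round(2), np.round(cv2.phaseCorrelate(*[cv2.cvtColor(i[y:y+h,x:x+w],6).astype(np.float32) for i in(a,c['img'])]),2) if 0 else '')"
```

```text
clock: 12.62
ee_pos: [525.6, 77.3, 239.8]
ee_rot: [[-0.001, 0.132, 0.991], [-0.002, 0.991, -0.132], [-1.0, -0.002, -0.0]]
force: [-4.0, 2.7, 7.8]
finger_gap: 43.2
t 12.62 q [0.4, 0.49, -0.91, 1.8, 0.44, 1.06, 0.77] p [525.6, 77.3, 239.8] psi 82.4 x [-0.001 -0.002 -1.   ] F [-4.   2.7  7.8] gap 43.2
rel -116.5 156.8 rad 195.3 ang 0.912
0.0011819808499148972
0.8 [317.7 153.9] [366.5 194.4]
0.85 [315.7 153.5] [364.6 194.1]
0.9 [313.6 153.1] [362.6 194. ]
0.95 [311.5 152.9] [360.6 194. ]
mug 23.32 
glue 23.06 
dye 14.22 
mallet 20.37
```

View pics/s10.png

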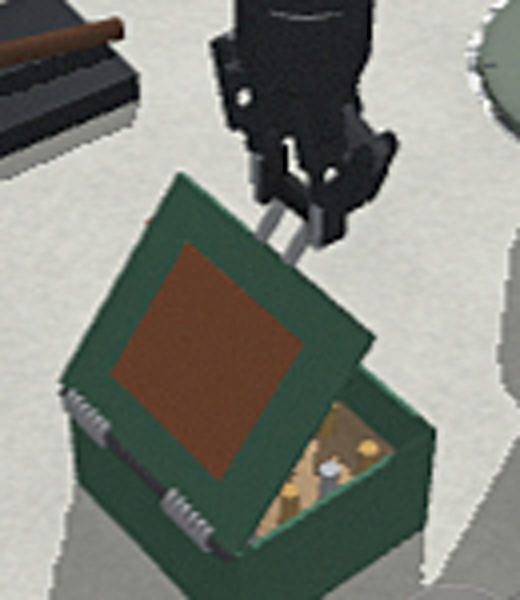

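View pics/w10.png

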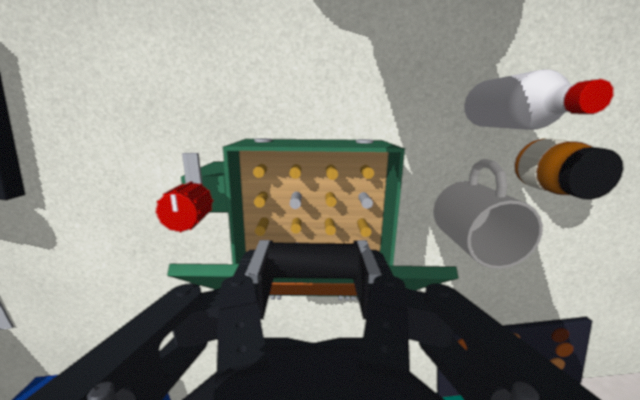

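View pics/t10.png

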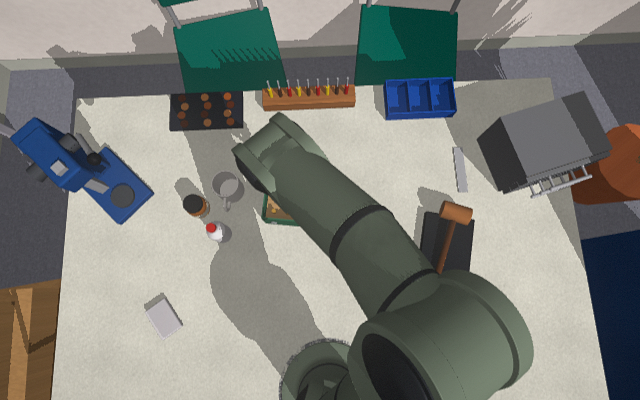

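The lid stands at 0.87–0.91 rad: corner at about (315,153.3), TCP says 0.912, joints still. The bar is pinched at 43.2 mm and the tongue at (192,168) in the wrist view is clear of the lid. In the top view the mug, bottle, jar and mallet are where they began; the patch differences come from shadows and the arm. Handing in.

```bash
python3 -c "
from h import *
st();lidangle();print(bot.close_job())"
```

```text
t 12.77 q [0.4, 0.49, -0.91, 1.8, 0.44, 1.06, 0.77] p [525.6, 77.3, 239.7] psi 82.4 x [-0.001 -0.002 -1.   ] F [-3.4  2.8  7.3] gap 42.8
rel -116.5 156.7 rad 195.3 ang 0.912
the job is handed in; nothing more can be done
None
```

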